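# Read the triangle kiln's temperature

### The job

Take a reading of the kiln that has the triangle mark: push the tab of the kiln thermometer's selector round until it clicks in pointing at the triangular clay tag, then press the read button right down and let it come up again. Only push with the fingertips or the outside of the fingers, do not pinch the tab, and do not press the read button while the tab points anywhere else. Leave the pots and tools on and around the box where they stand.

Things in the scene. Friction and masses are not known exactly. Their poses are not given: they have to be found in the camera images.
- console: the kiln thermometer: a flat grey bench box, 240 mm (x) by 300 mm (y), 70 mm high, with a level aluminium top; fixed to the table. Origin under its centre on the table; x points to its back (away from the robot), y to its left, z up. On its top: selector, tags, read button, and a dark display at the back right corner (up to 15 mm above the top)
- selector (a joint): selector angle about the upright axis at point dial_axis, rad, growing counter-clockwise seen from above: 0 in the parked click, where the tab points 0.393 rad clockwise of the console's +x, at a printed ring without a tag; it starts there. The other clicks: -0.785, 0.785 and 1.571. End stops at -0.90 and 1.69. Left alone between two clicks it springs to the nearer one
- dial_axis (a point): the point on the selector's axis at the level of the console's top, 20 mm in front of and 30 mm left of the console's centre
- tab_mid (a point): middle of the selector's tab, a black upright bar with a white line on top, standing out from a round hub (72 mm wide at its foot, 26 mm high). The tab is 16 mm thick, free from 28 to 78 mm from the axis, 10 to 34 mm above the console's top; this point: 56 mm from the axis, 22 mm above the top, x axis outward along the tab
- aim (a point): the point that the tab points at: 92 mm from the selector's axis, on the tab's line, 14 mm beyond its end, 4 mm above the console's top. Pushing the tab at 56 mm from the axis out of a click takes about 3 to 4 N; past half-way it springs on into the next click
- tag_triangle: triangular terracotta tag, sides 36 mm, 5 mm thick, lying on the console's top 92 mm from the selector's axis, at one of the three clicks that are not the parked place; origin at its centre, on the console's top
- tag_round: round terracotta tag, 31 mm wide, at another of these clicks; origin likewise
- tag_square: square terracotta tag, 28 mm wide, at the remaining one; origin likewise
- read (a joint): travel of the read button, m: 0 up, 0.006 right down. It springs back up by itself; 5 N holds it fully down
- read_top (a point): centre of the top of the white round read button, 28 mm wide, in a dark collar 44 mm wide, at the console's front right corner. At rest it stands 22 mm above the console's top, 10 mm above the collar; pressed straight down
- pinch_pot: small bisque pinch pot, 60 mm wide, 36 mm high, standing on the console's top near its front left corner; origin under its centre; to be left alone
- cone_pack: fired clay bar 62 x 18 x 14 mm with three small cones standing in it (44 mm high in all), on the console's top at its right edge, between read button and display; origin under its centre; to be left alone
- mug: bisque mug, 80 mm wide, 88 mm high, on the table left of the console; origin under its centre; to be left alone
- jar: closed underglaze jar, 58 mm wide, 75 mm high, on the table left of the console; origin under its centre; to be left alone
- brush: glaze brush, 190 mm long, lying on the table right of the console; origin under its centre; to be left alone
- test_tile: upright L-shaped glaze test tile, 50 mm wide, 70 mm high, on the table right of the console; origin under its centre; to be left alone
- rib: flat wooden potter's rib, 90 x 50 x 6 mm, lying on the table right of the console; origin under its centre; to be left alone

How it is judged:
On the way, in this order (a step that is already met when the one before it is completed fails the run):
1. the tab has clicked in at the triangular tag, the read button still up (horizontal distance between aim and tag_triangle below 0.01 m and value of joint read below 0.0015 m), for 0.3 s.
2. the read button is pressed right down while the tab points at the triangular tag (horizontal distance between aim and tag_triangle below 0.01 m and value of joint read above 0.0045 m), for 0.1 s.
At the end, for the whole second after the job is handed in: The selector rests in its click with the point it aims at within 10 mm (about 6 degrees) of the centre of the triangular tag, and the read button is up again (within 1.5 mm), after a press of at least 4.5 of its 6 mm (all of step 1 and velocity of joint selector between -0.05 and 0.05 rad/s); the robot touches nothing.
It fails at once if the read button pressed (over 3 mm) while the tab does not point at the triangular tag (value of joint read above 0.003 m and horizontal distance between aim and tag_triangle above 0.012 m).
It fails at once if the tab pinched: fingers press on both of its side faces at once (contact force between the fingers and tab_left above 0.7 N and contact force between the fingers and tab_right above 0.7 N).
It fails at once if a pot or tool moved by more than 20 mm, lifted or knocked over (distance of any of pinch_pot, cone_pack, mug, jar, brush, test_tile, rib from where it was at the start of the episode above 0.02 m or angle between any of pinch_pot, cone_pack, mug, jar, test_tile, rib's own z axis and vertical above 0.35 rad).
It also fails if it takes over 48 s, if anything falls off the work surface, if the arm or the gripper's body presses on something with over 40 N, if the wrist force passes 120 N, or if a joint passes its speed limit or range.

### The arm

A 6-joint arm with a two-finger parallel gripper is mounted at the origin on the work surface. World frame = base frame: x ahead of the robot, y to its left, z up, the work surface at z = 0. Lengths are in m, angles in rad, forces in N, time in s.
With the tool pointing down it reaches from about 0.375 to 0.9 m from the base axis. Payload 3.1 kg.
Tool frame: the origin (TCP) lies on the centre line of the jaws, within the pads' length; the fingertips stand 25 mm ahead of it and the grasp point (between the pads) lies 6 mm ahead of it (manip.tips_ahead is the distance from the TCP to the fingertips, in m); z points along the fingers, y is the direction in which the jaws open and shut (so a half turn about z gives the same grasp; the last joint's range is limited). The gripper opens to 85 mm and grips with 20 to 120 N. Pads are 22 mm wide; open, the fingers measure 114 mm over their backs; the gripper's body (76 mm by 85 mm) begins 54 mm behind the grasp point. The pads swing forward as they close: fully open they stand 13 mm farther back than shut.
Start: joints at [0.983, 0.527, 1.433, -0, 1.181, -0.178], TCP at [0.249, 0.573, 0.256] pointing down, gripper open.
Joint ranges: [-3.08, 3.08], [-0.75, 2.2], [0.22, 2.44], [-1.43, 4.57], [0, 2.65], [-2.85, 2.85]. Speed limits (rad/s): [2.79, 2.79, 3.14, 3.14, 3.14, 3.14].

### API

Orientations are given as a unit quaternion [x, y, z, w].
In Python, from station import manip gives the robot as it stands.
- The arm moves only by the tool play_rows, never from a script. Its argument "steps" is a list that holds one entry, the list of rows, each a list of 6 numbers: the shift along the tool's x, y, z in m, then the turn, a rotation vector about the tool's x, y, z in degrees. In form: [[[x, y, z, rx, ry, rz], ...]]. A call has 1 to 10 rows; each row shifts and turns the commanded pose from where the row before left it, along the tool's axes as they then stand; what a row does not reach is not made up. A row lasts 1/8 s, in which the tool goes at most 62.5 mm and 10.7 degrees, less where a joint would pass 70% of its speed; a pose out of reach is approached as far as the arm can. A call is refused whole if a number of a shift passes 0.0625 or a number of a turn 10.7, either way. A call with a gripper value outside its range is refused whole. "fingers" is the opening, from 0 (shut) to 1 (fully open), set as the call begins (left out, the last holds). The fingers move at their own pace and stop on an object; "squeeze" is the grip in N (left out, the last holds). Time passes only in rows, so rows that do not move let the fingers close. It gives the time, the measured TCP pose, the force and the opening at its end, in the units of the state.
- manip.sense(): the state, without advancing time (a new reading comes with each control period).
- manip.snapshot(name): name is "side" or "top" or "wrist"; returns a dict with "img" (384x512x3 uint8, red, green, blue), "K" (3x3 intrinsics, pixels), "world_from_camera" (4x4, takes a point from camera to world coordinates). Camera axes: x right, y down, z forward; pixel columns grow to the right and rows downward; lengths in m; the calibration is good to about 2 mm. A picture is of the moment at which its call begins. There is no depth.
- manip.sign_off(): hands the job in, once; it reports no verdict.
Trained networks look in a picture, given as the dict that the camera call returned (one of the last four; its "shot" number tells which), for a name from the list of things; names that differ only in an ending like _2 or _b are one class to them, and where a whole thing is asked for, a point or a joint stands for the part that bears it (a point fixed in the world has none). Each returns a list of dicts, best first, with "score" (0 to 1); they miss things now and then, are a little off and sometimes report something else, mostly with a low value. They report only what shows in the picture. A call takes as long as a camera call.
- manip.regions_of(label, picture): "pixels" (384x512 bool, what is visible of it) and "rect" ([left, top, right, bottom] in pixels, round what is visible of it).
- manip.pinpoint(label, picture): "point" ([column, row] in pixels: a listed point, or the origin of a listed thing).
The state is a dict: "t": time; "q": joint angles; "qd": joint speeds; "tau": joint torques, N m; "tcp_pos": TCP position; "tool_rot": TCP orientation; "force": force on the tool from outside, world axes, zero at the start; "ft_torque": the same for the moment, N m; "finger_gap": opening from 0.0 (shut) to 1.0 (fully open).
Only numpy, scipy, OpenCV 4.12 (cv2) and the standard library are available. Lean on these libraries where they do the work, as an engineer would, in place of code of your own. Each camera call takes 0.05 s, during which the arm holds its last target.

## Working session

There is one attempt and no reset: what is moved stays moved. The work goes in short steps, Python scripts to look and compute and a tool call to move; the robot and the scene stay as the last step left them, time stands still between calls to the robot, and variables do not carry over. Pictures are saved under pics/ and viewed, and the job is handed in when it is done.

Besides the shell and the picture viewer there is one more tool, called after ">>>" as name([rows], argument=value, ...), one row to a line, values as JSON. play_rows: Moves the arm, as the interface text tells. Its arguments: {"type":"object","properties":{"steps":{"type":"array"},"fingers":{"type":"number"},"squeeze":{"type":"number"}},"required":["steps"]}

```bash
mkdir -p pics; ls
cat > h.py <<'E'
import numpy as np,cv2
from station import manip
def save(p,n): cv2.imwrite('pics/'+n,cv2.cvtColor(p['img'],cv2.COLOR_RGB2BGR))
def ray(p,uv,z):
    K=np.array(p['K']);T=np.array(p['world_from_camera'])
    d=T[:3,:3]@np.linalg.inv(K)@np.array([uv[0],uv[1],1.0]);o=T[:3,3]
    return o+d*(z-o[2])/d[2]
def proj(p,X):
    K=np.array(p['K']);T=np.linalg.inv(np.array(p['world_from_camera']))
    c=T[:3,:3]@np.array(X)+T[:3,3];u=K@c;return u[:2]/u[2]
E
python3 - <<'E'
from h import *
s=manip.sense();print(s)
Z=dict(dial_axis=.07,tab_mid=.092,aim=.074,tag_triangle=.07,tag_round=.07,tag_square=.07,read_top=.092,pinch_pot=.07,cone_pack=.07,console=0)
for n in ['top','side']:
    p=manip.snapshot(n);save(p,n+'0.png');print(n,np.round(p['world_from_camera'],3).tolist())
    for k,z in Z.items():
        for r in manip.pinpoint(k,p)[:2]: print(k,round(r['score'],2),np.round(r['point'],1),np.round(ray(p,r['point'],z),4))
E
```

```text
pics
{'t': 0.0, 'q': array([ 9.82539888e-01,  5.28501176e-01,  1.43389855e+00, -1.79451285e-06,
        1.18141841e+00, -1.78487926e-01]), 'qd': array([-0.00053882,  0.0005448 , -0.00050561, -0.00164745,  0.00179723,
        0.00088408]), 'tau': array([-1.59877436e-03, -4.42342329e+01, -1.78022629e+01, -2.75061320e-04,
        8.43391987e-03,  2.31036523e-05]), 'tcp_pos': array([0.24858887, 0.57270943, 0.25531326]), 'tool_rot': array([ 2.03453378e-01,  9.79084003e-01, -1.03227644e-03, -4.15451499e-04]), 'force': array([-0.2718249 ,  0.26644485,  0.51629699]), 'ft_torque': array([ 0.04547015,  0.00790214, -0.01703666]), 'finger_gap': 1.000819573002467}
top [[0.0, -0.993, 0.121, 0.48], [-1.0, 0.002, 0.017, 0.027], [-0.017, -0.121, -0.993, 0.982], [0.0, 0.0, 0.0, 1.0]]
dial_axis 0.75 [247.3 218.9] [0.5258 0.0685 0.07  ]
tab_mid 0.76 [261.6 197.2] [0.575  0.0345 0.092 ]
tab_mid 0.45 [375.4 220.5] [ 0.5209 -0.2262  0.092 ]
aim 0.59 [274.2 189. ] [0.5964 0.0048 0.074 ]
aim 0.27 [374.8 222.1] [ 0.518  -0.2298  0.074 ]
tag_triangle 0.65 [288.9 216. ] [ 0.5326 -0.0297  0.07  ]
tag_round 0.56 
[... 495 characters left out ...]
90.3] [0.521  0.0716 0.07  ]
tab_mid 0.98 [236.1 190.1] [0.5608 0.0357 0.092 ]
aim 0.96 [254.8 202. ] [0.6037 0.0096 0.074 ]
tag_triangle 0.48 [230.2 213.2] [ 0.5456 -0.0268  0.07  ]
tag_round 0.52 [237.9 190.2] [0.5655 0.0696 0.07  ]
tag_round 0.45 [243.7 172.5] [0.583  0.1553 0.07  ]
tag_square 0.45 [258.6 187.9] [0.6171 0.0773 0.07  ]
read_top 0.46 [182.3 212.7] [ 0.441 -0.05   0.092]
pinch_pot 0.6 [207.3 171.1] [0.487  0.1681 0.07  ]
pinch_pot 0.45 [259.6 187.7] [0.6196 0.0781 0.07  ]
cone_pack 0.66 [211.2 227.4] [ 0.5038 -0.0775  0.07  ]
cone_pack 0.63 [254.9 201.4] [0.6044 0.018  0.07  ]
console 0.81 [228.8 223.1] [0.5407 0.0295 0.    ]
console 0.25 [214.  173.1] [0.499  0.2772 0.    ]
```

Run:
```python
import cv2
a=cv2.imread('pics/top0.png')[140:300,160:400];cv2.imwrite('pics/top0c.png',cv2.resize(a,None,fx=3.3,fy=3.3,interpolation=2))
a=cv2.imread('pics/side0.png')[110:290,130:370];cv2.imwrite('pics/side0c.png',cv2.resize(a,None,fx=3.3,fy=3.3,interpolation=2))
```

```text
(no output)
```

View pics/top0c.png

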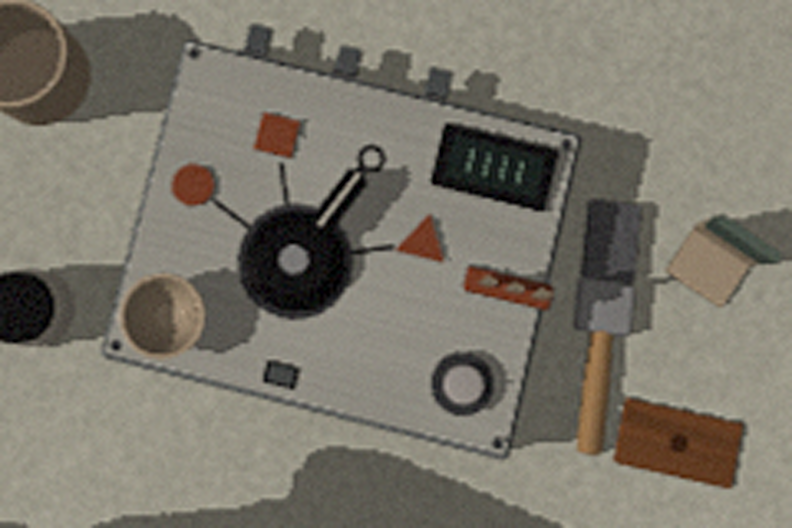

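View pics/side0c.png

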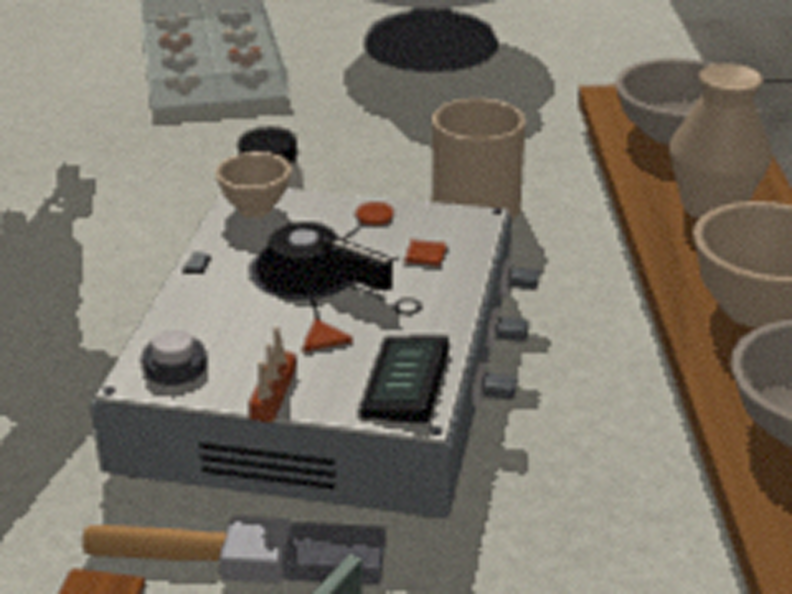

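View pics/side0.png

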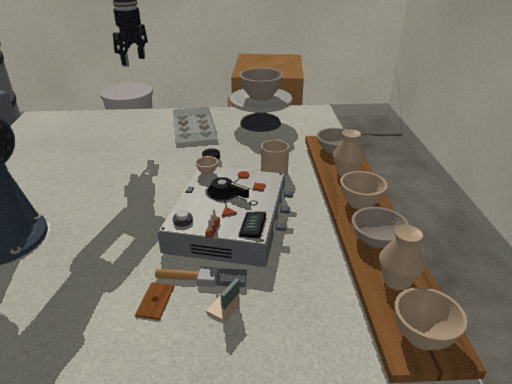

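The triangle tag lies at crop pixel (423,240) in the top view. It is clockwise of the tab, which points at the ring at (371,158), so the target is the click at -0.785. I'll fit the console pose next.

```bash
cat >> h.py <<'E'
def fit(w,l):
    w=np.array(w)[:,:2];l=np.array(l)
    wc=w.mean(0);lc=l.mean(0);A=w-wc;B=l-lc
    th=np.arctan2((B[:,0]*A[:,1]-B[:,1]*A[:,0]).sum(),(A*B).sum())
    R=np.array([[np.cos(th),-np.sin(th)],[np.sin(th),np.cos(th)]]);t=wc-R@lc
    return th,t,R,np.linalg.norm(w-(l@R.T+t),axis=1)
E
python3 - <<'E'
from h import *
p=manip.snapshot('top');q=manip.snapshot('side')
L=[(.12,.15),(.12,-.15),(-.12,-.15),(-.12,.15)]
for pic,c,o in [(p,[(190,43),(577,137),(507,457),(104,352)],(160,140)),(q,[(508,208),(440,436),(96,402),(215,200)],(130,110))]:
    W=[ray(pic,(np.array(x)/3.3+o),.07) for x in c]
    th,t,R,e=fit(W,L);print(np.round(W,4).tolist(),th,t,e)
    ax=R@[-.02,.03]+t;print('axis',ax)
    for n,a in dict(park=-.393,tri=-1.178,c1=.393,c2=1.178).items(): print(n,ax+.092*np.array([np.cos(a+th),np.sin(a+th)]))
for pic,c in [(p,(462,384)),(q,(175,345))]:
    print('btn',ray(pic,np.array(c)/3.3+((160,140) if pic is p else (130,110)),.092))
for n in ['tag_triangle','cone_pack','read_top','selector']:
    for pic,z in ((p,.075),(q,.075)):
        for r in manip.regions_of(n,pic)[:1]:
            ys,xs=np.nonzero(r['pixels']);print(n,r['score'],r['rect'],xs.mean(),ys.mean(),ray(pic,(xs.mean(),ys.mean()),.092 if n=='read_top' else z))
E
```

```text
[[0.6848, 0.141, 0.07], [0.6146, -0.1397, 0.07], [0.3881, -0.0855, 0.07], [0.4608, 0.1994, 0.07]] -0.24645257764576015 [0.53706811 0.0287732 ] [0.00661181 0.00662807 0.00444173 0.00542768]
axis [0.52499139 0.06274603]
park [0.59881427 0.00784445]
tri [ 0.53840701 -0.02827057]
c1 [0.61600526 0.07618018]
c2 [0.57987793 0.13658008]
[[0.6881, 0.1466, 0.07], [0.613, -0.1335, 0.07], [0.3925, -0.0871, 0.07], [0.4547, 0.1726, 0.07]] -0.21300525167001236 [0.53710309 0.02463452] [0.00215447 0.01685238 0.01047612 0.02421568]
axis [0.52389704 0.05818448]
park [0.59951459 0.00578233]
tri [ 0.54034885 -0.03233258]
c1 [0.61441074 0.07465473]
c2 [0.57628379 0.13381271]
btn [ 0.43956538 -0.05267855  0.092     ]
btn [ 0.44314379 -0.05705528  0.092     ]
tag_triangle 0.62 [280.0, 208.8, 289.8, 217.8] 287.72477064220186 212.8256880733945 [ 0.53977509 -0.02669586  0.075     ]
cone_pack 0.72 [302.6, 219.5, 325.4, 235.6] 313.46774193548384 226.58064516129033 [ 0.50755681 -0.08650184  0.075     ]
cone_pack 0.5 [203.4, 215.2, 219.6, 239.2] 211.5688888888889 226.2 [ 0.50490701 -0.07988592  0.075     ]
read_top 0.47 [231.6, 191.3, 271.7, 234.7] 251.40692124105013 215.7708830548926 [0.53191535 0.05807724 0.092     ]
read_top 0.46 [178.0, 209.4, 189.2, 221.3] 181.37894736842105 214.42105263157896 [ 0.439505   -0.05639235  0.092     ]
selector 0.72 [232.6, 192.9, 270.9, 234.3] 251.9598623853211 215.12844036697248 [0.53442419 0.05736837 0.075     ]
selector 0.75 [208.0, 178.5, 249.7, 201.5] 226.314623338257 188.6129985228951 [0.53719602 0.07053552 0.075     ]
```

>>> play_rows([
  [[0, 0, 0, 0, 0, 10.6], [0, 0, 0, 0, 0, 10.6], [0, 0, 0, 0, 0, 10.6], [0, 0, 0, 0, 0, 10.6], [0, 0, 0, 0, 0, 0]],
], fingers=0)

```text
t: 2.22
tcp_pos: [0.249, 0.5732, 0.2563]
tool_rot: [0.543, 0.84, -0.0, 0.0]
force: [0.1, 0.1, 0.2]
finger_gap: -0.0
```

```bash
cat >> h.py <<'E'
from scipy.spatial.transform import Rotation as Ro
def delta(target):
    s=manip.sense();R=Ro.from_quat(s['tool_rot']).as_matrix()
    print('tcp',np.round(s['tcp_pos'],4),'xax',np.round(R[:,0],3),'z',np.round(R[:,2],3),'gap',s['finger_gap'],'F',np.round(s['force'],2),'t',s['t'],'tips',manip.tips_ahead)
    print('tool shift',np.round(R.T@(np.array(target)-s['tcp_pos']),4))
E
python3 -c "
from h import *
delta([.5925,.0555,.2])"
```

```text
tcp [0.249  0.5732 0.2563] xax [-0.411  0.912 -0.   ] z [-0. -0. -1.] gap -0.00011323826660960729 F [0.08 0.11 0.21] t 2.225 tips 0.025
tool shift [-0.6131  0.1007  0.0563]
```

>>> play_rows([
  [[-0.05, 0.01, 0, 0, 0, 0], [-0.055, 0.01, 0, 0, 0, 0], [-0.06, 0.01, 0, 0, 0, 0], [-0.06, 0.01, 0, 0, 0, 0], [-0.06, 0.01, 0, 0, 0, 0], [-0.06, 0.01, 0, 0, 0, 0], [-0.06, 0.01, 0, 0, 0, 0], [-0.06, 0.01, 0, 0, 0, 0], [-0.06, 0.01, 0, 0, 0, 0], [-0.055, 0.01, 0.02, 0, 0, 0]],
])

```text
t: 3.48
tcp_pos: [0.5798, 0.0827, 0.2379]
tool_rot: [0.543, 0.84, 0.001, 0.002]
force: [1.0, 0.6, -0.5]
finger_gap: -0.004
```

>>> play_rows([
  [[-0.033, 0.001, 0.036, 0, 0, 0], [0, 0, 0.03, 0, 0, 0], [0, 0, 0.02, 0, 0, 0], [0, 0, 0, 0, 0, 0], [0, 0, 0, 0, 0, 0]],
])

```text
t: 4.1
tcp_pos: [0.5923, 0.0551, 0.1511]
tool_rot: [0.543, 0.84, 0.0, 0.001]
force: [0.8, -0.1, -0.1]
finger_gap: -0.005
```

Run:
```python
from h import *
delta([.5925,.0555,.109])
for n in ('side','top','wrist'):
    p=manip.snapshot(n)
    print(proj(p,manip.sense()['tcp_pos']-[0,0,.025]))
    a=cv2.cvtColor(p['img'],cv2.COLOR_RGB2BGR)
    if n=='side': a=cv2.resize(a[100:260,140:340],None,fx=3.5,fy=3.5)
    if n=='top': a=cv2.resize(a[140:300,180:380],None,fx=3.5,fy=3.5)
    cv2.imwrite('pics/%s1.png'%n,a)
```

```text
tcp [0.5923 0.0551 0.1511] xax [-0.41   0.912 -0.001] z [ 0.002 -0.    -1.   ] gap -0.00533095807317263 F [ 0.78 -0.12 -0.06] t 4.1 tips 0.025
tool shift [0.0003 0.0003 0.0421]
[248.99659508 172.97881071]
[252.23342352 187.77274749]
[251.50481686 243.28466295]
```

View pics/side1.png

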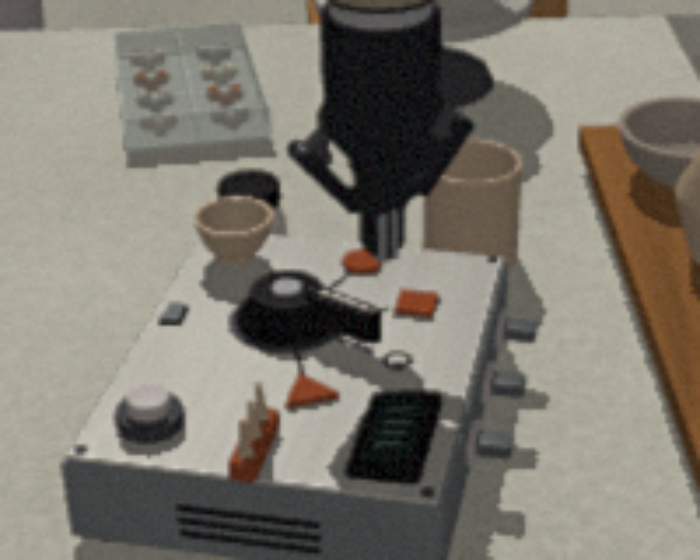

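View pics/wrist1.png

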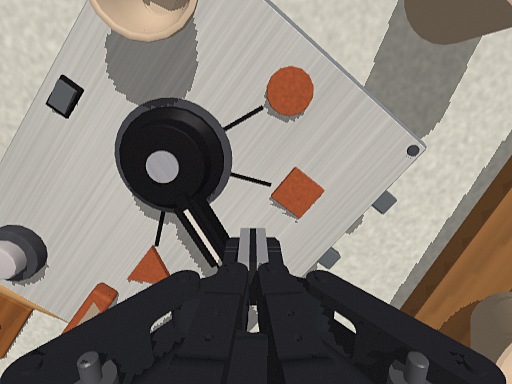

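>>> play_rows([
  [[0, 0, 0.022, 0, 0, 0], [0, 0, 0.022, 0, 0, 0], [0, 0, 0, 0, 0, 0], [0, 0, 0, 0, 0, 0]],
])

```text
t: 4.75
tcp_pos: [0.5924, 0.0551, 0.1074]
tool_rot: [0.544, 0.839, 0.0, 0.001]
force: [0.6, -0.2, -0.1]
finger_gap: -0.002
```

Run:
```python
from h import *
delta([.5778,.0324,.107])
```

```text
tcp [0.5924 0.0551 0.1074] xax [-0.409  0.913 -0.001] z [ 0.002 -0.    -1.   ] gap -0.0019724840879979844 F [ 0.63 -0.22 -0.06] t 4.75 tips 0.025
tool shift [-0.0147 -0.0226  0.0003]
```

>>> play_rows([
  [[-0.005, -0.0075, 0, 0, 0, 0], [-0.005, -0.0075, 0, 0, 0, 0], [-0.005, -0.0075, 0, 0, 0, 0], [-0.0025, -0.0045, 0, 0, 0, 0], [-0.0025, -0.0045, 0, 0, 0, 0], [-0.0025, -0.004, 0, 0, 0, 0], [0, 0, 0, 0, 0, 0]],
])

```text
t: 5.62
tcp_pos: [0.568, 0.0195, 0.1061]
tool_rot: [0.544, 0.839, -0.0, -0.0]
force: [-0.1, -0.0, -0.2]
finger_gap: 0.002
```

Run:
```python
from h import *
delta([.5607,.0127,.107])
for n in ('side','wrist'):
    p=manip.snapshot(n)
    a=cv2.cvtColor(p['img'],cv2.COLOR_RGB2BGR)
    if n=='side': a=cv2.resize(a[100:260,140:340],None,fx=3.5,fy=3.5)
    cv2.imwrite('pics/%s2.png'%n,a)
```

```text
tcp [0.568  0.0195 0.1061] xax [-0.408  0.913  0.   ] z [-0.001 -0.    -1.   ] gap 0.0020915286343666374 F [-0.09 -0.05 -0.21] t 5.625 tips 0.025
tool shift [-0.0032 -0.0095 -0.0009]
```

View pics/side2.png

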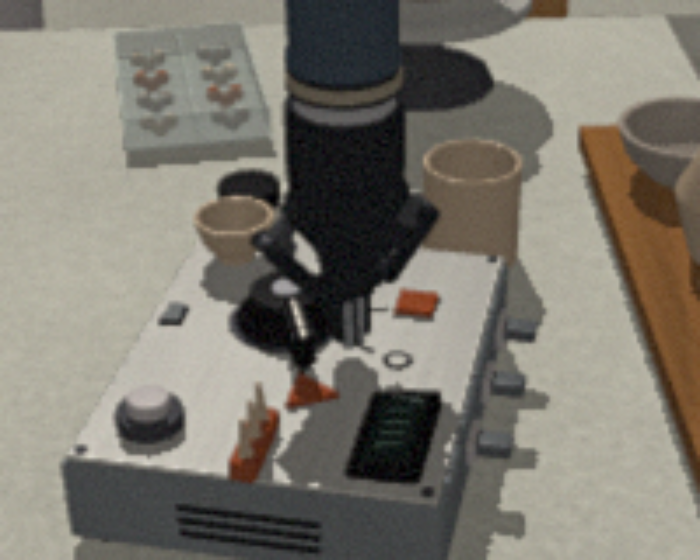

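View pics/wrist2.png

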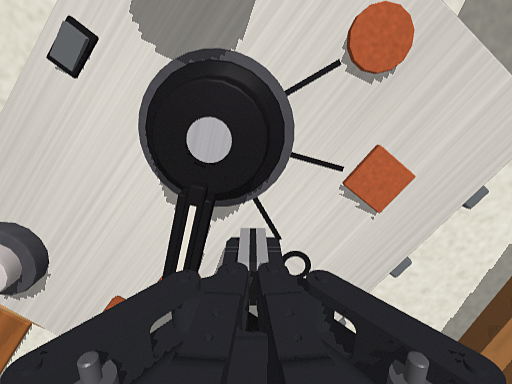

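The tab has sprung to the triangle: in the side view its white line runs from (285,290) to (305,360), with the tag at (312,392). No force is left on the fingers. Next I'll back off, lift and move over the read button.

>>> play_rows([
  [[0.005, 0.015, 0, 0, 0, 0], [0, 0, -0.03, 0, 0, 0], [0, 0, -0.04, 0, 0, 0], [0, 0, 0, 0, 0, -10.6], [0, 0, 0, 0, 0, -10.6], [0, 0, 0, 0, 0, -10.6], [0, 0, 0, 0, 0, -10.6], [0, 0, 0, 0, 0, 0]],
])

```text
t: 6.72
tcp_pos: [0.5809, 0.0315, 0.1764]
tool_rot: [0.204, 0.979, 0.0, 0.0]
force: [0.6, 0.2, -0.5]
finger_gap: 0.001
```

Run:
```python
from h import *
delta([.441,-.054,.15])
```

```text
tcp [0.5809 0.0315 0.1764] xax [-0.917  0.4   -0.001] z [ 0.001  0.    -1.   ] gap 0.0009789556435450808 F [ 0.6   0.22 -0.48] t 6.725 tips 0.025
tool shift [ 0.0941 -0.1343  0.0263]
```

>>> play_rows([
  [[0.025, -0.035, 0, 0, 0, 0], [0.025, -0.035, 0, 0, 0, 0], [0.025, -0.035, 0, 0, 0, 0], [0.019, -0.029, 0, 0, 0, 0], [0, 0, 0.015, 0, 0, 0], [0, 0, 0.015, 0, 0, 0], [0, 0, 0, 0, 0, 0], [0, 0, 0, 0, 0, 0]],
])

```text
t: 7.72
tcp_pos: [0.4411, -0.0547, 0.1466]
tool_rot: [0.204, 0.979, -0.0, 0.0]
force: [-0.1, -0.4, 0.2]
finger_gap: -0.0
```

Run:
```python
from h import *
delta([.441,-.054,.117])
for n in ('side','wrist','top'):
    p=manip.snapshot(n)
    print(n,proj(p,manip.sense()['tcp_pos']-[0,0,.025]),proj(p,[.441,-.054,.092]))
    for k,z in (('aim',.074),('read_top',.092),('tag_triangle',.07)):
        for r in manip.pinpoint(k,p)[:1]: print(k,round(r['score'],2),np.round(r['point'],1),np.round(ray(p,r['point'],z),4))
    a=cv2.cvtColor(p['img'],cv2.COLOR_RGB2BGR)
    if n=='side': a=cv2.resize(a[100:260,140:340],None,fx=3.5,fy=3.5)
    if n=='top': a=cv2.resize(a[140:300,180:380],None,fx=3.5,fy=3.5)
    cv2.imwrite('pics/%s3.png'%n,a)
```

```text
tcp [ 0.4411 -0.0547  0.1466] xax [-0.917  0.399 -0.001] z [ 0.001 -0.    -1.   ] gap -5.332198961898069e-05 F [-0.07 -0.44  0.18] t 7.725 tips 0.025
tool shift [0.0004 0.0006 0.0296]
side [180.95763262 202.67791381] [182.15827943 213.7602333 ]
aim 0.62 [230.3 209.9] [ 0.546  -0.0194  0.074 ]
read_top 0.64 [183.6 214.6] [ 0.4444 -0.0573  0.092 ]
tag_triangle 0.66 [230.8 211.3] [ 0.547  -0.0194  0.07  ]
wrist [252.0901626  242.87556138] [253.26191221 221.06765668]
read_top 0.61 [256.2 221.2] [ 0.4419 -0.0523  0.092 ]
tag_triangle 0.68 [387.7 299.3] [0.5565 0.015  0.07  ]
top [302.16615612 256.51229327] [300.57405566 255.72528907]
aim 0.57 [287.9 213.6] [ 0.538  -0.0272  0.074 ]
tag_triangle 0.42 [291.7 214.7] [ 0.5357 -0.0363  0.07  ]
```

View pics/side3.png

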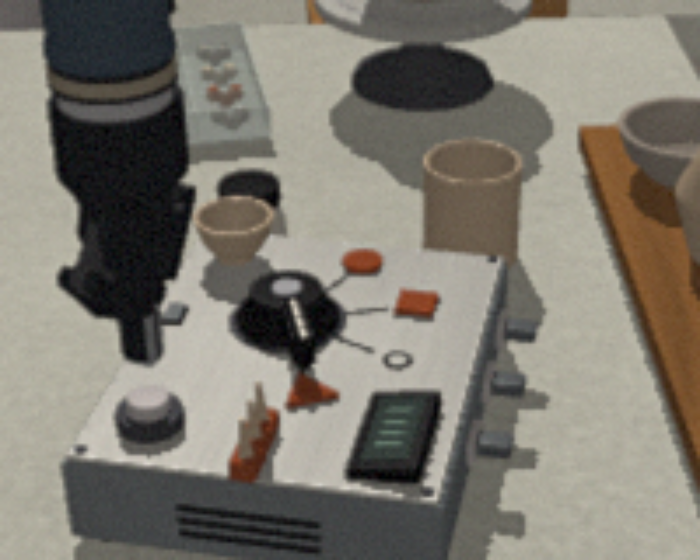

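View pics/wrist3.png

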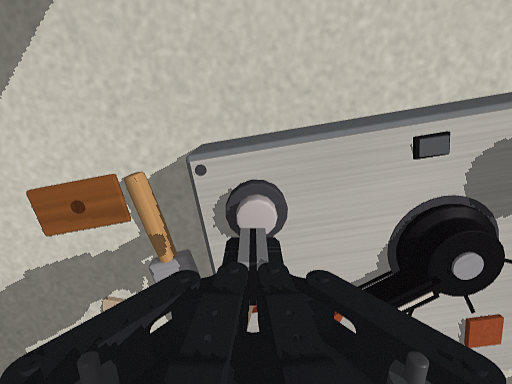

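View pics/top3.png

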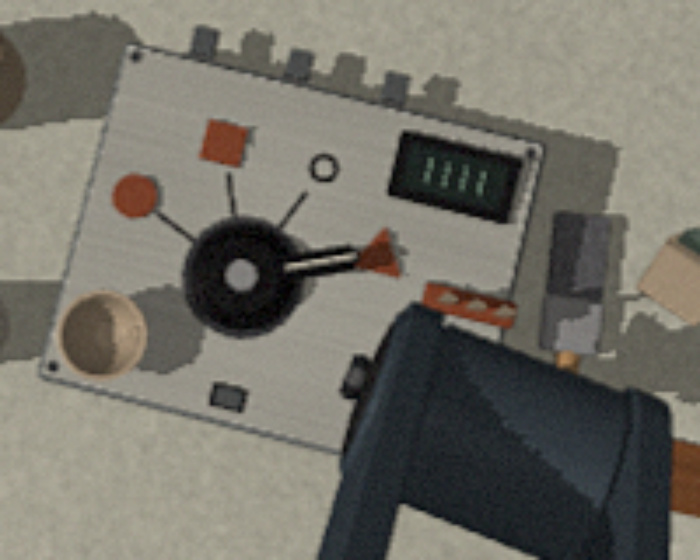

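The tab clicked in at the triangle (top view: tag at (380,252), tab line aimed at it). The tip stands over the button, so I'll press.

>>> play_rows([
  [[0, 0, 0.014, 0, 0, 0], [0, 0, 0.012, 0, 0, 0], [0, 0, 0.004, 0, 0, 0], [0, 0, 0.003, 0, 0, 0], [0, 0, 0.002, 0, 0, 0], [0, 0, 0.001, 0, 0, 0], [0, 0, 0, 0, 0, 0], [0, 0, 0, 0, 0, 0]],
])

```text
t: 9.32
tcp_pos: [0.44, -0.0546, 0.111]
tool_rot: [0.203, 0.979, -0.0, -0.0]
force: [-4.0, 1.0, 8.4]
finger_gap: -0.001
```

>>> play_rows([
  [[0, 0, 0.001, 0, 0, 0], [0, 0, 0, 0, 0, 0], [0, 0, 0, 0, 0, 0]],
])

```text
t: 9.7
tcp_pos: [0.44, -0.0546, 0.1108]
tool_rot: [0.203, 0.979, -0.0, 0.0]
force: [-4.6, 0.7, 16.9]
finger_gap: 0.002
```

Run:
```python
from h import *
delta([.441,-.054,.11])
p=manip.snapshot('side');a=cv2.cvtColor(p['img'],cv2.COLOR_RGB2BGR)
cv2.imwrite('pics/side4.png',cv2.resize(a[170:250,150:250],None,fx=6,fy=6))
```

```text
tcp [ 0.44   -0.0546  0.1108] xax [-0.917  0.398 -0.   ] z [ 0. -0. -1.] gap 0.0018761818633682274 F [-4.58  0.71 16.93] t 9.7 tips 0.025
tool shift [-0.0007  0.001   0.0008]
```

View pics/side4.png

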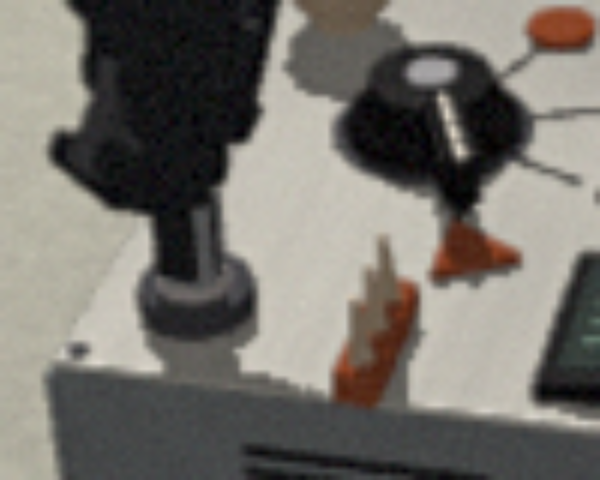

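The picture shows the fingertips on the button at (195,285), with the tab still on the triangle. The extra 1 mm moved the tip only 0.2 mm and doubled the force, so the button has bottomed. Releasing now.

>>> play_rows([
  [[0, 0, -0.003, 0, 0, 0], [0, 0, -0.01, 0, 0, 0], [0, 0, -0.03, 0, 0, 0], [0, 0, -0.04, 0, 0, 0], [0, 0, -0.03, 0, 0, 0], [0, 0, 0, 0, 0, 0], [0, 0, 0, 0, 0, 0], [0, 0, 0, 0, 0, 0]],
])

```text
t: 10.75
tcp_pos: [0.4398, -0.0545, 0.2213]
tool_rot: [0.204, 0.979, 0.0, -0.001]
force: [1.1, 0.8, -0.8]
finger_gap: -0.002
```

Run:
```python
from h import *
delta([.441,-.054,.2])
p=manip.snapshot('side')
for k,z in (('aim',.074),('tag_triangle',.07),('read_top',.092)):
    for r in manip.pinpoint(k,p)[:1]: print(k,round(r['score'],2),np.round(r['point'],1),np.round(ray(p,r['point'],z),4))
a=cv2.cvtColor(p['img'],cv2.COLOR_RGB2BGR)
cv2.imwrite('pics/side5.png',cv2.resize(a[100:260,140:340],None,fx=3.5,fy=3.5))
```

```text
tcp [ 0.4398 -0.0545  0.2213] xax [-0.917  0.399  0.002] z [-0.002  0.001 -1.   ] gap -0.0020738701885251146 F [ 1.12  0.83 -0.76] t 10.75 tips 0.025
tool shift [-0.0009  0.0009  0.0213]
aim 0.95 [228.6 211.2] [ 0.5421 -0.0244  0.074 ]
tag_triangle 0.59 [227.1 212.8] [ 0.5385 -0.0248  0.07  ]
read_top 0.62 [229.  214.2] [ 0.5432 -0.0612  0.092 ]
```

View pics/side5.png

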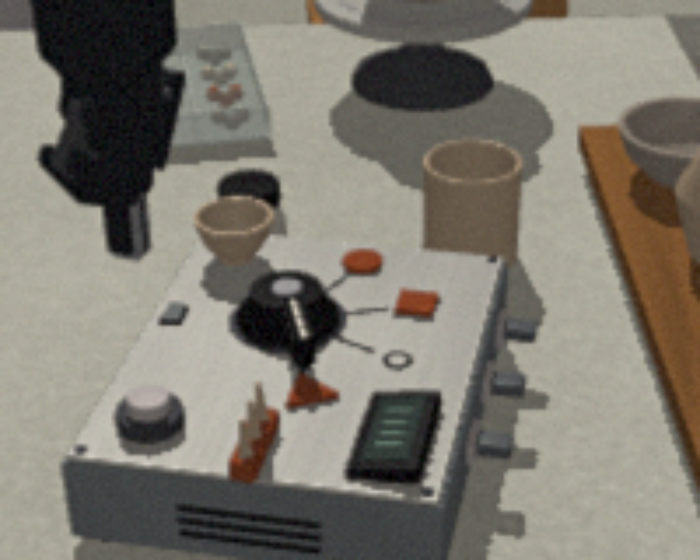

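The button is up again at (150,403), the same as before the press. The tab points at the triangle, everything else stands in place and the arm is clear.

```bash
python3 -c "
from station import manip
print(manip.sign_off())"
```

```text
the job is handed in; nothing more can be done
None
```

I took the reading at the triangle tag and handed the job in after about 11 s; no verdict was reported.

- **Selector:** I pushed the tab clockwise one click with the shut fingers, and it sprang in at the triangle by itself. In the last side picture, the aim point measured about 4 mm from the tag centre. The top picture taken before the press also shows the tab on the tag.
- **Read button:** I pressed it straight down until it bottomed. The tip stopped about 6 mm below the button's rest height, and the force rose from 8 to 17 N with only 0.2 mm more travel. After I lifted off, it stood as high as before the press.
- **Surroundings:** The pots and tools in the last side picture stand where they were, and the gripper is clear with close to no force on it. That picture does not cover the brush, test tile or rib, but the arm never went near them.
- **Disagreements:**
    - In the last picture, the network placed the read button near the tag, which the picture shows is wrong.
    - The console corners I read from the side view fitted poorly (up to 24 mm off), so I used the top view, which was within 7 mm.

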